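# Refit the wheels of the kitchen knife sharpener

### The arm

A 6-joint arm with a two-finger parallel gripper is mounted at the origin on a cart in front of the work surface, level with it; the furniture and walls round the work are solid. World frame = base frame: x ahead of the robot, y to its left, z up, the work surface at z = 0. Lengths are in m, angles in rad, forces in N, time in s.
With the tool pointing down it reaches from about 0.325 to 0.9 m from the base axis. Payload 6.1 kg.
Tool frame: the origin (TCP) lies midway between the tips of the shut fingers; the grasp point (between the pads) lies bot.grasp_offset behind it (bot.grasp_offset is the distance from the TCP to the grasp point, in m); z points along the fingers, y is the line along which they close (so a half turn about z gives the same grasp; the last joint's range is limited). The gripper opens to 87 mm and grips with 3 to 60 N. Pads are 19 mm wide; open, the fingers measure 117 mm over their backs; the gripper's body (75 mm by 190 mm) begins 51 mm behind the grasp point.
Start: joints at [1.154, 0.22, 1.526, -0, 1.395, -0.126], TCP at [0.179, 0.599, 0.192] pointing down, gripper open.
Joint ranges: [-2.98, 2.98], [-0.91, 2.08], [0.09, 2.57], [-1.24, 4.39], [0.2, 2.65], [-2.68, 2.68]. Speed limits (rad/s): [2.57, 2.57, 3.01, 3.14, 3.14, 3.14].

### API

Orientations are given as a 3x3 rotation matrix whose columns are the frame's x, y, z axes.
In Python, from bench import bot, optics gives the robot as it stands. The module is installed in compiled form; this text tells all that it offers.
- The arm moves only by the shell command python3 -m crank 'ROWS' [FORCE]. ROWS is JSON, a list of rows, each an object with "delta_rot": the turn, a rotation vector about the tool's x, y, z in degrees, a list of three; "translation": the shift along the tool's x, y, z in cm, a list of three; "gripper": the finger opening in cm, from 0 to 8.7. A call has 1 to 8 rows; each row is the pose to reach, as a shift and turn from the pose commanded when the call began, along the tool's axes at that moment; what a row does not reach only later rows make up. A row lasts 1/8 s, in which the tool goes at most 62.5 mm and 10.7 degrees, less where a joint would pass 70% of its speed; a pose out of reach is approached as far as the arm can. A call with a gripper value outside its range is refused whole. The fingers move at their own pace and stop on an object; FORCE is the grip in N (left out, the last holds). Time passes only in rows, so rows that repeat a pose let the fingers close. It gives the time, the measured TCP pose, the force, the opening and the grip force at its end, in the units of the state.
- bot.read_state(): the state, without advancing time (a new reading comes with each control period).
- optics.grab_frame(name): name is "scene" or "side" or "wrist"; returns (picture, depth): 400x640x3 uint8, red, green, blue; 400x640 float32, m along the optical axis (not along the pixel's ray), 0 where there is no reading.
- optics.camera_model(name): a dict with "fx", "fy", "cx", "cy" (pixels), "R" (3x3) and "t" (3): a world point X has camera coordinates R X + t. Camera axes: x right, y down, z forward; pixel columns grow to the right and rows downward; lengths in m; the calibration is good to about 2 mm. A picture is of the moment at which its call begins: read the wrist's pose just before it. camera_model takes no time and is no camera call; for the wrist camera it gives the pose at the moment of the call.
- bot.finish_job(): hands the job in; it is judged then, once.
The state is a dict: "time": time; "joint_positions": joint angles; "qvel": joint speeds; "tau": joint torques, N m; "tcp_pos": TCP position; "tcp_rot": TCP orientation; "force": force on the tool from outside, world axes, zero at the start; "wrist_torque": the same for the moment, N m; "width": opening from 0.0 (shut) to 1.0 (fully open); "finger_force": force on a finger pad.
Only numpy, scipy, OpenCV 4.12 (cv2) and the standard library are available. Lean on these libraries where they do the work, as an engineer would, in place of code of your own. Each camera call takes 0.05 s, during which the arm holds its last target. There are 200 camera calls.

### The job

The knife sharpener has been cleaned: put its two wheels back on the spindle, the dark coarse wheel first so that it sits next to the machine and then the white fine wheel, and lock them by pressing the black end knob straight on until it snaps fully home and holds the wheels tight against the sprung flange. Nobody noted where the machine's end feed was left, and its spindle has some side play, so feel for where things seat and push gently: grinding wheels crack. Leave the machine's cover, the mug and the honey jar where they are.

Things in the scene. Friction and masses are not known exactly. Their poses are not given: they have to be found in the camera images.
- sharpener: Fixed electric knife sharpener: pale housing 104 (x) x 130 (y) x 121 mm on a dark base. Origin on the worktop under the housing's middle; own +y: the way the level spindle sticks out of the housing's face (y = 65), 95 mm above the worktop. Base under the spindle at most 24 mm high. Fitted, with the end feed at its middle: coarse wheel's middle y = 109, fine 129, knob 155 (+-13 by feed).
- tip_mid (a point): Fixed point of the sharpener (own y = 163): the spindle's tip IF the end feed were at its middle. The drive (nose, spindle, flange, balls) is clamped by the end feed anywhere up to 13 mm further in or out, and swung aside up to 0.02 rad about own y = 25 (3 mm at the tip); no pose tells it. Endwise the clamp stands 40 N; sideways it yields to about 1.5 N at the tip and stays. Its height is true.
- flange_mid (a point): Fixed point of the sharpener (own y = 101) on the spindle axis, end feed at its middle: outer face of the free sprung flange (dark disc, 42 mm diameter) against which the coarse wheel seats. Outwards from it (mm): spindle 16 in diameter for 34, a cone for 6, then a nose 10 in diameter to the tip 62 from the flange, whose last 4 mm taper to 5.
- balls_mid (a point): Fixed point of the sharpener (own y = 148): with the end feed at its middle, the place of the two sprung steel balls above and below the nose, each standing 3 mm out of it. The wheels pass freely over them; the knob's lip squeezes past them and is held by them.
- flange (a joint): Travel of the sprung flange towards the housing, m: 0 free, 0.003 hard stop. Spring: 2.4 N to start it, 4.6 N at 0.0018, 6 N at 0.003. With both wheels on and the knob locked it stays at about 0.0012 to 0.0025 with nobody pushing; with the knob not locked it goes back to 0.
- coarse_wheel: Dark grey grinding wheel, red paper rings on its faces: 60 mm diameter, 20 mm thick, brass-bushed hole 19 mm in diameter, 0.1 to 0.17 kg. Origin on its axis, mid-thickness; axis own y, level as it stands in the tray; both faces alike. Grip it from above across the 60 mm. Brittle: more than 18 N against machine, wheel or knob cracks it.
- fine_wheel: Off-white fine wheel with blue paper rings on its faces; size, weight, frame and brittleness as the coarse wheel.
- end_knob: Black ribbed knob, orange disc on its closed end (own +y), 50 mm diameter (grip across it), 32 mm long, 0.07 kg. Origin on its axis, mid-length; axis own y. Blind hole 27 mm deep from the mouth: the lip squeezes past the balls at about 4 to 8 N, felt while it is 10 to 3 mm before home, then snaps. 1 to 2 mm after home all is solid. Never over 18 N on a wheel.
- knob_mouth (a point): Centre of the knob's open face (own y = -16 mm), which must point at the machine. The hole is a cone from 19 to 12 mm in diameter over 5 mm, a lip 12 mm in diameter to 7 mm deep, a groove 20 mm in diameter to 17 mm deep, then 13 mm in diameter.
- tray: Fixed dark storage tray 80 (x) x 178 (y) x 35 mm, origin under its middle. Three V pockets in a row along its y (y = -55, 0, 55) hold the two wheels and the knob in any order, axes along its y, mouth of the knob to -y. Axis heights: wheels 46 mm, knob 41 mm. Between pockets stand dividers 46 mm wide in x, 35 mm high: the parts' sides are free for fingers.
- cover: The sharpener's loose cover, a pale rounded box 92x86x66 mm with four dark slots on top; origin under its middle. Leave it.
- mug: White mug with blue stripes, 84x118x101 mm, standing. Leave it.
- honey_jar: Glass honey jar with a black lid, 63 mm diameter, 94 mm tall, standing. Leave it.
There are look-alikes about, which are no part of the job. Of the things that look like the end_knob, the larger one is meant.

How it is judged:
By the outcome, as a careful person would: the job done as asked, in the order asked, and still so for the second after the job is handed in, with the robot touching nothing.
It also fails if it takes over 72 s, if anything falls off the work surface, if the arm or the gripper's body presses on something with over 40 N, if the wrist force passes 120 N, or if a joint passes its speed limit or range.

## Working session

There is one attempt and no reset: what is moved stays moved. The work goes in short steps, Python scripts to look and compute and a shell command to move; the robot and the scene stay as the last step left them, time stands still between calls to the robot, and variables do not carry over. Pictures are saved under pics/ and viewed, at most 10 in all, crops included, and the job is handed in when it is done.

```bash
mkdir -p pics
python3 - <<'E'
from bench import bot,optics
import cv2,numpy as np
s=bot.read_state();print(s,bot.grasp_offset)
for n in ["scene","side"]:
    p,d=optics.grab_frame(n);cv2.imwrite(f"pics/{n}0.png",p[:,:,::-1]);np.savez(f"{n}0.npz",p=p,d=d)
    m=optics.camera_model(n);print(n,m, (d>0).mean())
E
```

```text
{'time': 0.0, 'joint_positions': array([ 1.15389624e+00,  2.21219471e-01,  1.52759403e+00,  6.66872326e-06,
        1.39470513e+00, -1.26047084e-01]), 'qvel': array([-1.73131662e-04, -3.26250501e-05,  1.29009223e-03,  2.50100029e-04,
        1.11736762e-03,  5.36191896e-04]), 'tau': array([-2.38114699e-04, -4.94623268e+01, -3.87368023e+01,  6.99572987e-02,
        5.75249072e-02, -1.30615113e-04]), 'tcp_pos': array([0.17892642, 0.59813982, 0.19125048]), 'tcp_rot': array([[-9.57999174e-01,  2.86769881e-01, -7.85883929e-04],
       [ 2.86770850e-01,  9.57997593e-01, -1.75835271e-03],
       [ 2.48632315e-04, -1.90986905e-03, -9.99998145e-01]]), 'force': array([-0.22947673,  0.28338922, -0.3997293 ]), 'wrist_torque': array([ 0.01760394, -0.02230152, -0.03578339]), 'finger_force': 0.0, 'width': 0.9980683005678236} 0.0187
scene {'fx': 493.6889634848083, 'fy': 493.6889634848083, 'cx': 319.2203459735869, 'cy': 204.3782113475615, 'R': array([[ 0.54322051, -0.8395869 ,  0.00230407],
       [-0.45441198, -0.29631415, -0.84006409],
       [ 0.70598954,  0.45529305, -0.54248227]]), 't': array([-0.34450475,  0.3164895 ,  1.05515781])} 0.9959609375
side {'fx': 413.37496650811283, 'fy': 413.37496650811283, 'cx': 314.11326799939656, 'cy': 195.06019861064894, 'R': array([[-0.99380719, -0.11084184, -0.00783322],
       [-0.03882663,  0.41244034, -0.91015683],
       [ 0.10411419, -0.90421626, -0.41418979]]), 't': array([0.52038956, 0.13225919, 0.88569002])} 0.90840625
```

View pics/scene0.png

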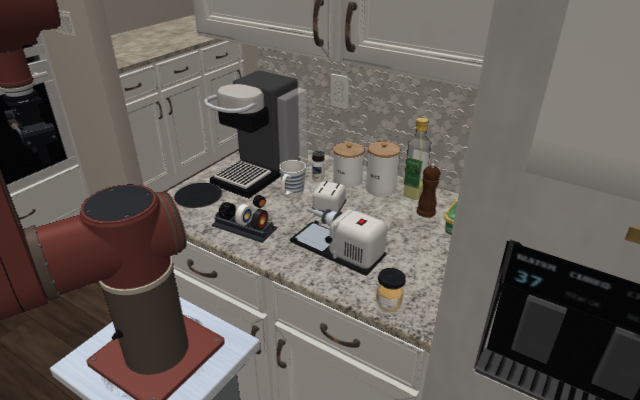

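View pics/side0.png

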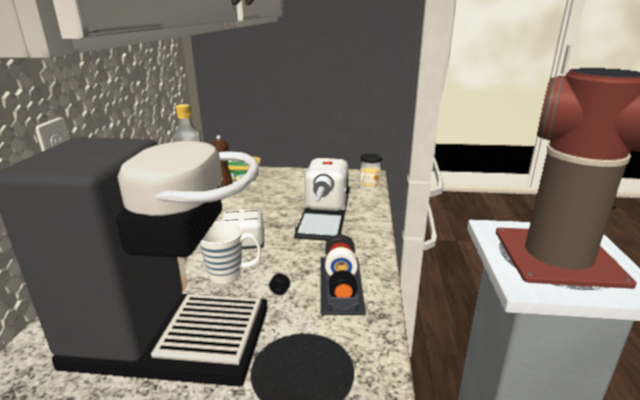

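The scene view shows the tray around (245,222), holding the knob (228,212), white wheel (244,215) and dark wheel (261,217). The sharpener is at (355,240), with its spindle pointing left towards the tray at about (318,214). In the side view the orange knob end is at (343,291), and a small look-alike lies loose at (280,284). Next I'll measure from depth.

```bash
cat > h.py <<'E'
import numpy as np,cv2
from bench import bot,optics
def cloud(d,m):
    v,u=np.mgrid[:d.shape[0],:d.shape[1]]
    c=np.stack([(u-m['cx'])/m['fx']*d,(v-m['cy'])/m['fy']*d,d],-1)
    X=(c-m['t'])@m['R'];X[d<=0]=np.nan
    return X
E
python3 - <<'E'
from h import *
np.set_printoptions(precision=4,suppress=True)
for n in ["scene","side"]:
    f=np.load(n+"0.npz");p,d=f['p'],f['d'];X=cloud(d,optics.camera_model(n))
    hsv=cv2.cvtColor(p,cv2.COLOR_RGB2HSV);x,y,z=X[...,0],X[...,1],X[...,2]
    ws=(x>.3)&(x<1)&(y>-.4)&(y<.7)
    print(n,'table z',np.nanmedian(z[ws&(abs(z)<.02)]))
    def st(name,m):
        k,l,s,c=cv2.connectedComponentsWithStats(m.astype(np.uint8))
        for i in range(1,k):
            if s[i,4]>12:
                q=X[l==i];print(name,s[i],c[i],'med',np.nanmedian(q,0),'lo',np.nanpercentile(q,3,0),'hi',np.nanpercentile(q,97,0))
    H,S,V=hsv[...,0],hsv[...,1],hsv[...,2]
    st('orange',ws&(H>4)&(H<18)&(S>170)&(V>120)&(z>.005)&(z<.1))
    st('red',ws&((H<4)|(H>174))&(S>130)&(V>50)&(z>.005)&(z<.16))
    st('blue',ws&(H>95)&(H<125)&(S>90)&(z>.01)&(z<.1))
    st('housingtop',ws&(z>.1)&(z<.13)&(S<60)&(V>120))
    st('tray/dark',ws&(z>.008)&(z<.06)&(V<70))
    b=p[180:280,170:410] if n=="scene" else p[140:330,190:400]
    cv2.imwrite(f"pics/{n}z.png",cv2.resize(b[:,:,::-1],None,fx=3.2,fy=3.2 if n=="scene" else 3,interpolation=cv2.INTER_CUBIC))
E
```

```text
scene table z -0.00039155041308383683
orange [260 200   4   5  15] [261.5333 202.3333] med [0.5648 0.1668 0.0197] lo [0.5585 0.1634 0.0131] hi [0.5721 0.1697 0.0267]
red [258 213   9  15  37] [262.7297 220.7838] med [0.4632 0.0795 0.0411] lo [0.442  0.0775 0.0258] hi [0.4794 0.0815 0.0667]
red [358 219   7   5  23] [361.1739 221.2174] med [ 0.5087 -0.2076  0.1243] lo [ 0.4991 -0.2132  0.1216] hi [ 0.5188 -0.2012  0.1259]
blue [315 169   6   4  14] [317.5714 170.2143] med [0.7837 0.1021 0.0499] lo [0.7767 0.0957 0.045 ] hi [0.7892 0.1129 0.0585]
blue [244 209   7   7  19] [247.7368 211.2632] med [0.4632 0.1321 0.0593] lo [0.4483 0.1295 0.0416] hi [0.4748 0.1361 0.0654]
blue [243 215   7   7  17] [245.1765 219.    ] med [0.4436 0.1303 0.0375] lo [0.4363 0.1283 0.0268] hi [0.4648 0.1341 0.0564]
housingtop [344 129  19   7  34] [352.5882 131.6471] med [0.981  0.0849 0.1178] lo [0.9746 0.0515 0.1129] hi [0.9866 0.1159 0.1238]
housingtop [369 136   7   7  29] [372.069  139.3448] med [0.9783 0.0075 0.1093] lo [ 0.9728 -0.0025  0.1002] hi [0.9844 0.0195 0.1212]
housingtop [300 140   7   7  3
[... 6339 characters left out ...]
] lo [0.5201 0.3589 0.0082] hi [0.5278 0.3711 0.0092]
tray/dark [305 367   6   9  19] [306.9474 370.8947] med [0.4939 0.366  0.0083] lo [0.4898 0.36   0.008 ] hi [0.4962 0.3726 0.009 ]
tray/dark [290 377   6  10  22] [293.0455 381.7727] med [0.5103 0.387  0.0084] lo [0.5077 0.3795 0.0081] hi [0.5141 0.3947 0.0091]
tray/dark [313 376  10   7  22] [317.1818 378.9091] med [0.4769 0.3787 0.0083] lo [0.4709 0.3741 0.0081] hi [0.4833 0.3828 0.0092]
tray/dark [286 378   5   8  13] [288. 382.] med [0.5177 0.3895 0.0084] lo [0.5142 0.3822 0.008 ] hi [0.5197 0.3925 0.0095]
tray/dark [305 380   9   6  16] [308.4375 381.375 ] med [0.4892 0.3835 0.0083] lo [0.4833 0.3809 0.008 ] hi [0.4933 0.3895 0.0089]
```

View pics/scenez.png

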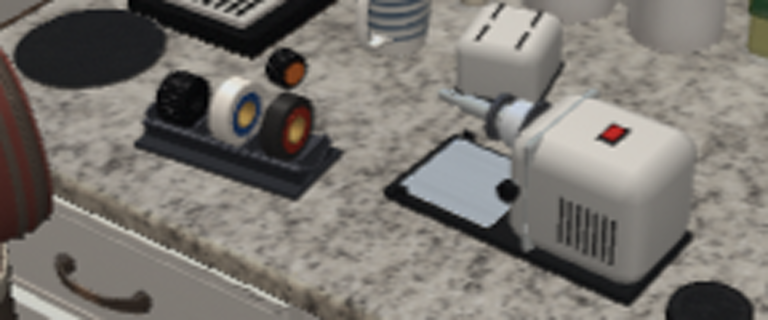

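View pics/sidez.png

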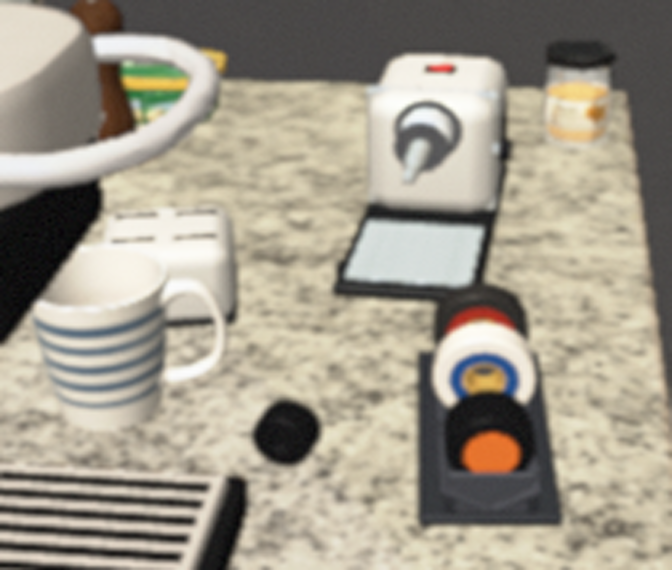

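The zoomed scene view confirms the tray order along its +y: coarse at crop (290,125), fine (240,110), knob (183,98). The spindle tip is at crop (445,95) with the flange at (495,120), and the small look-alike knob at (287,68). The side crop shows the orange end of the knob facing away from the machine. Next I'll fit the machine axis and the tray axis.

Run:
```python
from h import *
np.set_printoptions(precision=4,suppress=True)
for n in ["scene","side"]:
    f=np.load(n+"0.npz");p,d=f['p'],f['d'];X=cloud(d,optics.camera_model(n)).reshape(-1,3)
    X=X[~np.isnan(X[:,0])];x,y,z=X.T
    # spindle region
    for y0 in np.arange(-.12,.01,.008):
        s=X[(x>.44)&(x<.6)&(y>y0)&(y<y0+.008)&(z>.06)&(z<.125)]
        if len(s)>2: print(n,'sp %.3f'%y0,len(s),'x',s[:,0].min(),np.median(s[:,0]),s[:,0].max(),'z',s[:,2].min(),s[:,2].max())
    t=X[(x>.42)&(x<.6)&(y>-.3)&(y<-.1)&(z>.112)&(z<.13)]
    r=cv2.minAreaRect((t[:,:2]*1000).astype(np.float32));print(n,'top rect',r,len(t), np.percentile(t[:,2],95))
    b=X[(x>.4)&(x<.62)&(y>-.32)&(y<.02)&(z>.008)&(z<.13)]
    r=cv2.minAreaRect((b[(b[:,1]<-.13)|(b[:,2]<.05)][:,:2]*1000).astype(np.float32));print(n,'base rect',r)
    t=X[(x>.39)&(x<.51)&(y>.03)&(y<.26)&(z>.008)&(z<.08)]
    r=cv2.minAreaRect((t[:,:2]*1000).astype(np.float32));print(n,'tray rect',r)
```

```text
scene sp -0.120 41 x 0.49159371738729185 0.4997665329659924 0.5284229242396193 z 0.08057415567093104 0.11604923262872008
scene sp -0.112 11 x 0.49418127008351287 0.4995566718148008 0.5140346388978467 z 0.0934623563395459 0.1139848167513597
scene sp -0.104 67 x 0.4941244734647241 0.5062242511872594 0.5343295669840336 z 0.07912041620593231 0.11616581361628336
scene sp -0.096 7 x 0.49909511740305557 0.5018781385901696 0.5077857267797692 z 0.08325573352632963 0.10774717356313557
scene sp -0.088 14 x 0.5051474178897051 0.5116584218505568 0.522827341048649 z 0.09419098831522524 0.10343508576768669
scene sp -0.080 14 x 0.5089552889162597 0.5123797418314007 0.5212312848102121 z 0.09161381971355327 0.10251601689245873
scene sp -0.072 15 x 0.5072468506982943 0.5124746134469214 0.522402878013125 z 0.09148029446960153 0.10290975317848573
scene sp -0.064 11 x 0.5089105923358256 0.5145400115494871 0.5225670080923828 z 0.09275978528355604 0.10282031571956371
scene sp -0.056 11 x 0.5144462721350362 0.5157209963708327 0.521010615989673 z 0.08858112685040637 0.10137209164061955
scene sp -0.048 11 x 0.
[... 1570 characters left out ...]
6425828 0.5170249558493121 0.5216994160042774 z 0.09607326951601894 0.10133533426325769
side sp -0.048 10 x 0.5140451147663804 0.5190862914529505 0.523333944225797 z 0.09492791976077294 0.10172958639246948
side sp -0.040 10 x 0.5155996186623432 0.5180693047188754 0.5227585884358126 z 0.09084444002222268 0.09852369061374958
side top rect ((512.4730224609375, -172.35052490234375), (102.99590301513672, 143.6540069580078), 1.8891745805740356) 672 0.12127860479364601
side base rect ((502.2321472167969, -168.4989776611328), (338.40179443359375, 133.1171112060547), 77.59342956542969)
side tray rect ((454.74835205078125, 148.0898895263672), (77.43229675292969, 171.06385803222656), 5.495754718780518)
```

Run:
```python
from h import *
np.set_printoptions(precision=4,suppress=True)
s=bot.read_state();m=optics.camera_model("wrist");R=s['tcp_rot'];c=-m['R'].T@m['t']
print('cam in tool',R.T@(c-s['tcp_pos']),'\naxes in tool(cols cam xyz)\n',R.T@m['R'].T, m['fx'],m['cx'],m['cy'])
for n in ["scene","side"]:
    f=np.load(n+"0.npz");X=cloud(f['d'],optics.camera_model(n)).reshape(-1,3)
    for y0 in np.arange(-.3,.6,.1):
        q=X[(X[:,0]>.35)&(X[:,0]<.9)&(X[:,1]>y0)&(X[:,1]<y0+.1)&(X[:,2]>.13)&(X[:,2]<.6)]
        if len(q):print(n,'%.1f'%y0,'xmin z>.13',np.percentile(q[:,0],.5),len(q))
    t=X[(X[:,0]>.39)&(X[:,0]<.51)&(X[:,1]>.03)&(X[:,1]<.26)&(X[:,2]>.004)&(X[:,2]<.045)]
    print(np.histogram(t[:,2],bins=np.arange(.004,.046,.003)))
# goal
T=np.array([.48,.05,.33]);a=np.arctan2
dz=6.9; print('shift cm',R.T@(T-s['tcp_pos'])*100)
```

```text
cam in tool [ 0.0655 -0.0001 -0.192 ] 
axes in tool(cols cam xyz)
 [[ 0.0016 -0.9696 -0.2445]
 [ 1.      0.0015  0.0004]
 [-0.     -0.2445  0.9696]] 331.54199490153934 319.1735663512879 200.50909911534043
scene -0.3 xmin z>.13 0.659369188237158 3353
scene -0.2 xmin z>.13 0.6593314532842461 2904
scene -0.1 xmin z>.13 0.6347443184779267 2338
scene 0.0 xmin z>.13 0.6341475626693007 1752
scene 0.1 xmin z>.13 0.6583098096333264 2607
scene 0.2 xmin z>.13 0.5678759006589973 4236
scene 0.3 xmin z>.13 0.563151899338734 2439
scene 0.4 xmin z>.13 0.6567490404122954 547
(array([131, 166,  55,  60,  60,  70, 105,  76,  62,  65,  64,  55,  38]), array([0.004, 0.007, 0.01 , 0.013, 0.016, 0.019, 0.022, 0.025, 0.028,
       0.031, 0.034, 0.037, 0.04 , 0.043]))
side -0.3 xmin z>.13 0.6622422509976672 467
side -0.2 xmin z>.13 0.6625569526624758 853
side -0.1 xmin z>.13 0.6487644635919634 388
side 0.0 xmin z>.13 0.6495787376826571 570
side 0.1 xmin z>.13 0.6624366081989679 787
side 0.2 xmin z>.13 0.5682432842130034 3753
side 0.3 xmin z>.13 0.5674739700436593 22781
side 0.4 xmin z>.13 0.6625269665565721 13501
(array([288, 457,  34,  44,  37,  50,  95, 112,  84, 106,  83, 103,  72]), array([0.004, 0.007, 0.01 , 0.013, 0.016, 0.019, 0.022, 0.025, 0.028,
       0.031, 0.034, 0.037, 0.04 , 0.043]))
shift cm [-44.5557 -43.9107 -13.7984]
```

```bash
python3 -m crank '[{"translation":[-43.4,-40,-6.9],"delta_rot":[0,0,66.4],"gripper":8.7},{"translation":[-43.4,-40,-6.9],"delta_rot":[0,0,66.4],"gripper":8.7},{"translation":[-43.4,-40,-6.9],"delta_rot":[0,0,66.4],"gripper":8.7},{"translation":[-43.4,-40,-6.9],"delta_rot":[0,0,66.4],"gripper":8.7},{"translation":[-43.4,-40,-6.9],"delta_rot":[0,0,66.4],"gripper":8.7},{"translation":[-43.4,-40,-6.9],"delta_rot":[0,0,66.4],"gripper":8.7},{"translation":[-43.4,-40,-6.9],"delta_rot":[0,0,66.4],"gripper":8.7},{"translation":[-43.4,-40,-6.9],"delta_rot":[0,0,66.4],"gripper":8.7}]' 25
```

```text
time: 1.1
tcp_pos: [0.433, 0.1698, 0.2505]
tcp_rot: [[-0.12, 0.993, 0.0], [0.993, 0.12, 0.0], [0.0, 0.0, -1.0]]
force: [1.2, 0.5, 0.1]
width: 0.996
finger_force: 0.0
```

```bash
python3 -m crank '[{"translation":[-6,2.6,-0.6],"delta_rot":[0,0,0],"gripper":8.7},{"translation":[-8.5,3.7,-1],"delta_rot":[0,0,0],"gripper":8.7},{"translation":[-8.5,3.7,-1],"delta_rot":[0,0,0],"gripper":8.7},{"translation":[-8.5,3.7,-1],"delta_rot":[0,0,0],"gripper":8.7}]'
python3 - <<'E'
from h import *
np.set_printoptions(precision=4,suppress=True)
m=optics.camera_model("wrist");p,d=optics.grab_frame("wrist");s=bot.read_state()
cv2.imwrite("pics/w1.png",p[:,:,::-1]);np.savez("w1.npz",p=p,d=d,R=m['R'],t=m['t'])
print(s['tcp_pos'],s['force'],s['time'])
E
```

```text
time: 1.6
tcp_pos: [0.479, 0.0921, 0.2599]
tcp_rot: [[-0.121, 0.993, -0.001], [0.993, 0.121, 0.0], [0.001, -0.001, -1.0]]
force: [0.3, 0.5, -0.3]
width: 1.001
finger_force: 0.0
[0.4788 0.0925 0.2599] [-0.5801  0.9255 -0.4837] 1.65
```

View pics/w1.png

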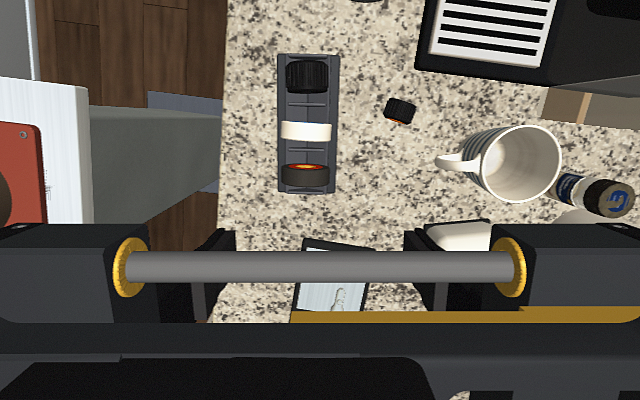

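The wrist view shows the tray upright at columns 278-338, rows 53-192: knob (307,76), white wheel (305,131), dark wheel (305,175). The gripper hides the machine, so I'll measure the tray here and then shift over the housing to see the spindle.

```bash
python3 - <<'E'
from h import *
np.set_printoptions(precision=4,suppress=True)
f=np.load("w1.npz");p,d=f['p'],f['d'];m=optics.camera_model("wrist");m['R'],m['t']=f['R'],f['t']
X=cloud(d,m);x,y,z=[X[...,i] for i in range(3)]
v,u=np.mgrid[:400,:640]
box=(u>268)&(u<350)&(v>45)&(v<200)
print('table',np.nanmedian(z[(u>230)&(u<270)&(v<200)]))
t=X[box&(z>.006)];r=cv2.minAreaRect((t[:,:2]*1000).astype(np.float32));print('tray',r)
for nm,a,b in [('knob',58,95),('fine',120,143),('coarse',160,190)]:
    q=X[box&(v>=a)&(v<b)&(z>.05)];rr=cv2.minAreaRect((q[:,:2]*1000).astype(np.float32));print(nm,rr,'ztop',np.percentile(q[:,2],95),'y',np.percentile(q[:,1],[2,98]),'x',np.percentile(q[:,0],[1,99]))
q=X[box&(z>.004)&(z<.04)];print(np.histogram(q[:,2],bins=np.arange(.004,.041,.003)))
E
python3 -m crank '[{"translation":[-6,0,0],"delta_rot":[0,0,0],"gripper":8.7},{"translation":[-12,1.5,0],"delta_rot":[0,0,0],"gripper":8.7},{"translation":[-18,1.5,0],"delta_rot":[0,0,0],"gripper":8.7},{"translation":[-21,1.5,0],"delta_rot":[0,0,0],"gripper":8.7},{"translation":[-21,1.5,0],"delta_rot":[0,0,0],"gripper":8.7},{"translation":[-21,1.5,0],"delta_rot":[0,0,0],"gripper":8.7}]'
python3 - <<'E'
from h import *
np.set_printoptions(precision=4,suppress=True)
m=optics.camera_model("wrist");p,d=optics.grab_frame("wrist");s=bot.read_state()
cv2.imwrite("pics/w2.png",p[:260,160:480,::-1]);np.savez("w2.npz",p=p,d=d,R=m['R'],t=m['t'])
print(s['tcp_pos'],s['force'],s['time'])
E
```

```text
table -0.0004937215216061386
tray ((457.5859375, 144.3286895751953), (79.36055755615234, 176.2259521484375), 5.431795120239258)
knob ((451.968994140625, 200.84237670898438), (46.48881912231445, 32.19132614135742), 7.578677177429199) ztop 0.06528745316983707 y [0.1844 0.2164] x [0.4298 0.4746]
fine ((457.93994140625, 140.46546936035156), (59.04998016357422, 20.335437774658203), 3.2908060550689697) ztop 0.07637140125728824 y [0.1306 0.1506] x [0.4294 0.4867]
coarse ((462.971435546875, 88.03204345703125), (59.05595779418945, 20.603248596191406), 4.757201671600342) ztop 0.07609598840631758 y [0.0778 0.0993] x [0.4344 0.4917]
(array([ 691, 1390,  147,  332,  401,  458,  690,  470,   61,  254,  354,
         34]), array([0.004, 0.007, 0.01 , 0.013, 0.016, 0.019, 0.022, 0.025, 0.028,
       0.031, 0.034, 0.037, 0.04 ]))
time: 2.4
tcp_pos: [0.5197, -0.1134, 0.2602]
tcp_rot: [[-0.122, 0.993, -0.0], [0.993, 0.122, 0.001], [0.001, -0.0, -1.0]]
force: [0.4, 1.1, -0.1]
width: 1.0
finger_force: 0.0
[ 0.5197 -0.1132  0.2603] [ 0.0018  0.6287 -0.573 ] 2.45
```

View pics/w2.png

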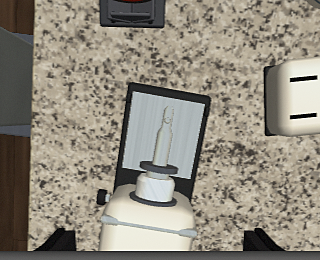

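This crop shows the spindle pointing up at crop (165,105) to (160,165). The flange is at (160,168), the housing face is near (155,200), and the drip plate runs from (130,85) to (210,100).

Run:
```python
from h import *
np.set_printoptions(precision=4,suppress=True)
f=np.load("w2.npz");p,d=f['p'],f['d'];m=optics.camera_model("wrist");m['R'],m['t']=f['R'],f['t']
X=cloud(d,m);v,u=np.mgrid[:400,:640]
Y=X[(u>230)&(u<400)&(v>60)&(v<250)&(X[...,2]>-.01)];x,y,z=Y.T
b=Y[(y>-.13)&(y<.05)&(z>.007)&(z<.03)];print('base',cv2.minAreaRect((b[:,:2]*1000).astype(np.float32)))
h=Y[(z>.115)&(z<.13)];print('house',cv2.minAreaRect((h[:,:2]*1000).astype(np.float32)))
# front face of housing side edges
for y0 in np.arange(-.16,-.02,.006):
    s=Y[(y>y0)&(y<y0+.006)&(z>.085)&(z<.13)]
    if len(s)>4: print('%.3f'%y0,len(s),'x',np.percentile(s[:,0],[1,50,99]),'mid',(s[:,0].min()+s[:,0].max())/2,'ztop',np.percentile(s[:,2],95))
s=Y[(y>-.06)&(z>.08)];print('tip y',np.sort(s[:,1])[-6:],s[np.argsort(s[:,1])[-6:]])
c=Y[(y<-.085)&(y>-.112)&(z>.08)&(z<.12)];print('flange y hist',np.histogram(c[:,1],bins=np.arange(-.112,-.084,.002)))
```

```text
base ((519.4456176757812, -71.47402954101562), (121.20438385009766, 108.4117431640625), 87.50825500488281)
house ((513.0160522460938, -142.58399963378906), (102.92052459716797, 89.40117645263672), 7.161068916320801)
-0.160 592 x [0.4644 0.5147 0.5657] mid 0.5147525580316135 ztop 0.12186854757882387
-0.154 572 x [0.4661 0.5142 0.5638] mid 0.5150378728076614 ztop 0.12028234545145558
-0.148 560 x [0.4686 0.5171 0.5616] mid 0.5146898738807049 ztop 0.11774439684752402
-0.142 526 x [0.4708 0.5068 0.5563] mid 0.5140055861372623 ztop 0.11558808038937801
-0.136 384 x [0.4814 0.5124 0.5411] mid 0.5112053009828554 ztop 0.12119059842894653
-0.130 208 x [0.4966 0.5163 0.5366] mid 0.5166371208335065 ztop 0.11573321014323554
-0.124 212 x [0.4971 0.5166 0.5375] mid 0.5170933750613409 ztop 0.11602009064935005
-0.118 226 x [0.4967 0.5165 0.537 ] mid 0.5167334586907733 ztop 0.1154342668693644
-0.112 208 x [0.4991 0.5166 0.5342] mid 0.5168248923623817 ztop 0.11274978336606839
-0.106 140 x [0.4996 0.5186 0.5379] mid 0.5184460595064514 ztop 0.11537349257359346
-0.100 248 x [0.4981 0.5172 0.5378] mid 0.518
[... 601 characters left out ...]
0999869232570503
-0.052 58 x [0.5161 0.5208 0.5259] mid 0.5209069482306437 ztop 0.1026783913967433
-0.046 56 x [0.5166 0.5211 0.526 ] mid 0.5212798761965075 ztop 0.10006021411498761
-0.040 39 x [0.5173 0.5212 0.5258] mid 0.5215645894808614 ztop 0.10026492686685606
tip y [-0.0361 -0.0358 -0.0357 -0.0355 -0.0354 -0.0353] [[ 0.5243 -0.0361  0.096 ]
 [ 0.519  -0.0358  0.0965]
 [ 0.5201 -0.0357  0.0968]
 [ 0.5211 -0.0355  0.0966]
 [ 0.5221 -0.0354  0.0976]
 [ 0.5231 -0.0353  0.0965]]
flange y hist (array([ 91,  77,  40,  38,  28,  74,  71, 154,  29,  26,  27,  28,  30]), array([-0.112, -0.11 , -0.108, -0.106, -0.104, -0.102, -0.1  , -0.098,
       -0.096, -0.094, -0.092, -0.09 , -0.088, -0.086]))
```

```bash
python3 -m crank '[{"translation":[6,-1,0],"delta_rot":[0,0,1.4],"gripper":8.7},{"translation":[12,-2,0],"delta_rot":[0,0,1.4],"gripper":8.7},{"translation":[18,-3,1],"delta_rot":[0,0,1.4],"gripper":8.7},{"translation":[20.7,-3.2,6],"delta_rot":[0,0,1.4],"gripper":8.7},{"translation":[20.7,-3.2,12],"delta_rot":[0,0,1.4],"gripper":8.7},{"translation":[20.7,-3.2,14],"delta_rot":[0,0,1.4],"gripper":8.7},{"translation":[20.7,-3.2,14],"delta_rot":[0,0,1.4],"gripper":8.7},{"translation":[20.7,-3.2,14],"delta_rot":[0,0,1.4],"gripper":8.7}]'
```

```text
time: 3.45
tcp_pos: [0.4639, 0.0874, 0.122]
tcp_rot: [[-0.098, 0.995, 0.002], [0.995, 0.098, 0.0], [-0.0, 0.002, -1.0]]
force: [-0.2, -0.9, 0.9]
width: 1.003
finger_force: 0.0
```

```bash
python3 -m crank '[{"translation":[0,0,5],"delta_rot":[0,0,0],"gripper":8.7},{"translation":[0,0,8],"delta_rot":[0,0,0],"gripper":8.7},{"translation":[0,0,9],"delta_rot":[0,0,0],"gripper":8.7},{"translation":[0,0,9],"delta_rot":[0,0,0],"gripper":8.7},{"translation":[0,0,9],"delta_rot":[0,0,0],"gripper":5.5},{"translation":[0,0,9],"delta_rot":[0,0,0],"gripper":5.5},{"translation":[0,0,9],"delta_rot":[0,0,0],"gripper":5.5},{"translation":[0,0,9],"delta_rot":[0,0,0],"gripper":5.5}]' 25
```

```text
time: 4.45
tcp_pos: [0.4632, 0.0867, 0.0307]
tcp_rot: [[-0.097, 0.995, 0.001], [0.995, 0.097, -0.0], [-0.0, 0.0, -1.0]]
force: [0.1, 0.1, -0.5]
width: 0.668
finger_force: 0.0
```

```bash
python3 -m crank '[{"translation":[0,0,0],"delta_rot":[0,0,0],"gripper":4.5},{"translation":[0,0,0],"delta_rot":[0,0,0],"gripper":4.5},{"translation":[0,0,0],"delta_rot":[0,0,0],"gripper":4.5}]' 30
```

```text
time: 4.82
tcp_pos: [0.4619, 0.0865, 0.0302]
tcp_rot: [[-0.097, 0.995, -0.002], [0.995, 0.097, -0.0], [-0.0, -0.002, -1.0]]
force: [-4.7, -1.8, 3.6]
width: 0.575
finger_force: 27.2
```

The reported width (about 50 mm) is less than the 60 mm wheel, so I'll check before lifting.

Run:
```python
from h import *
np.set_printoptions(precision=4,suppress=True)
s=bot.read_state();print(s['width'],s['finger_force'],s['force'],s['tcp_pos'])
a,da=optics.grab_frame("side");b,db=optics.grab_frame("wrist")
A=cv2.resize(a[150:330,270:410],None,fx=2.8,fy=2.8,interpolation=cv2.INTER_CUBIC);B=b[0:400,130:510]
H=504;B=cv2.resize(B,(400,H));cv2.imwrite("pics/g1.png",np.hstack([A[:H],B])[:,:,::-1])
```

```text
0.5754911847570717 27.233377397060394 [-4.7322 -1.8391  3.5831] [0.4619 0.0865 0.0302]
```

View pics/g1.png

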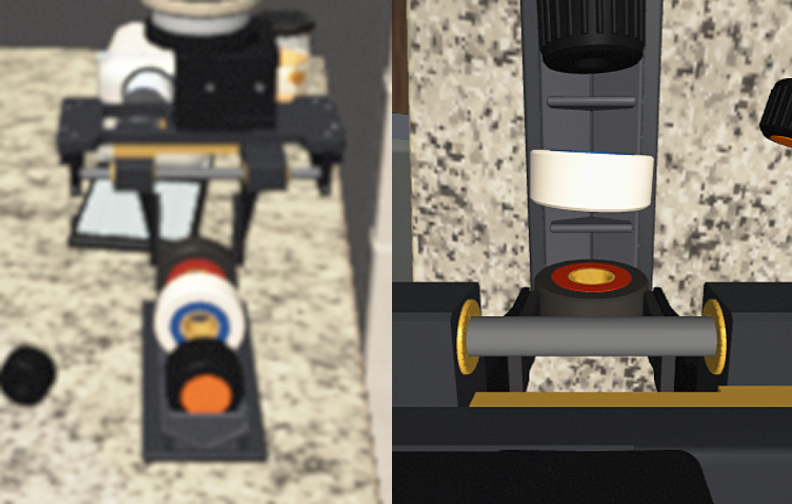

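The side half shows both fingers straddling the dark wheel, ending near (150,240) and (240,262). The wrist half shows the wheel between the jaws at (590,285). The fingers seem to reach only the wheel's upper part, so I'll check tip height from depth.

Run:
```python
from h import *
np.set_printoptions(precision=3,suppress=True,linewidth=150)
for n in ["side","scene"]:
    p,d=optics.grab_frame(n);X=cloud(d,optics.camera_model(n)).reshape(-1,3);C=p.reshape(-1,3)
    q=(abs(X[:,1]-.0865)<.022)&(abs(X[:,0]-.462)<.07)&(X[:,2]>.006)&(X[:,2]<.14)
    for z0 in np.arange(.008,.13,.008):
        k=q&(X[:,2]>=z0)&(X[:,2]<z0+.008);xs=X[k,0]
        if k.sum(): print(n,'%.3f'%z0,k.sum(),np.histogram(xs,bins=np.arange(.402,.523,.01))[0])
```

```text
side 0.008 20 [ 0  0  4  0  0  0  0  0  5 11  0  0]
side 0.032 4 [0 0 0 0 0 0 1 0 3 0 0 0]
side 0.040 21 [ 0  0  2  5  0  0  0  2 12  0  0  0]
side 0.048 56 [ 0  0  2 16  6  2  3 12 15  0  0  0]
side 0.056 124 [ 0  0  6 20 20 17 19 21 19  2  0  0]
side 0.064 139 [ 0  0 10 22 25 18 18 29 14  3  0  0]
side 0.072 112 [ 0  0 10  8 16 30 28  6 11  3  0  0]
side 0.080 43 [ 0  0 14 11  0  0  0  0 11  7  0  0]
side 0.088 43 [ 0  0 15  7  0  0  0  0 10 11  0  0]
side 0.096 56 [ 0  0 19 12  0  0  0  0 12 13  0  0]
side 0.104 70 [ 0  2 17 18  0  0  0  0 17 16  0  0]
side 0.112 52 [ 0  6 20  0  0  0  0  0  4 22  0  0]
side 0.120 6 [0 1 5 0 0 0 0 0 0 0 0 0]
side 0.128 1 [0 0 1 0 0 0 0 0 0 0 0 0]
scene 0.008 50 [ 0  4 16 28  0  1  0  0  0  1  0  0]
scene 0.016 51 [ 0  0  2 28  5  3  4  6  3  0  0  0]
scene 0.024 51 [ 0  0  2 15  8  7  4 10  5  0  0  0]
scene 0.032 40 [ 0  0  1 12  6  6  9  3  3  0  0  0]
scene 0.040 42 [ 0  0  7  9  4  0 10  8  3  1  0  0]
scene 0.048 37 [ 0  0  7 14  5  1  2  4  4  0  0  0]
scene 0.056 40 [ 0  0 10  3  6  5  3  6  6  1  0  0]
scene 0.064 65 [ 0  0 18  4  7  6  5  6 17  2  0  0]
scene 0.072 61 [ 0  0 11  2  6 10 14  2 14  2  0  0]
scene 0.080 39 [ 0  0 15  5  0  0  0  0 15  4  0  0]
scene 0.088 26 [ 0  0  9  1  0  0  0  1 11  4  0  0]
scene 0.096 21 [ 0  0  5  1  0  0  0  0 10  5  0  0]
scene 0.104 25 [ 0  1  6  2  0  0  0  0 10  6  0  0]
scene 0.112 14 [0 3 1 0 0 0 0 0 6 4 0 0]
scene 0.120 9 [0 0 0 0 0 0 0 0 6 3 0 0]
scene 0.128 10 [0 0 0 0 0 0 0 0 3 7 0 0]
```

```bash
python3 -m crank '[{"translation":[0,0,0],"delta_rot":[0,0,0],"gripper":7.5},{"translation":[0,0,0],"delta_rot":[0,0,0],"gripper":7.5},{"translation":[0,0,0],"delta_rot":[0,0,0],"gripper":7.5},{"translation":[0,0,0.4],"delta_rot":[0,0,0],"gripper":7.5},{"translation":[0,0,0.8],"delta_rot":[0,0,0],"gripper":7.5}, {"translation":[0,0,0.8],"delta_rot":[0,0,0],"gripper":7.5}]'; python3 -m crank '[{"translation":[0,0,0],"delta_rot":[0,0,0],"gripper":4.5},{"translation":[0,0,0],"delta_rot":[0,0,0],"gripper":4.5},{"translation":[0,0,0],"delta_rot":[0,0,0],"gripper":4.5},{"translation":[0,0,0],"delta_rot":[0,0,0],"gripper":4.5},{"translation":[0,0,0],"delta_rot":[0,0,0],"gripper":4.5}]' 30
```

```text
time: 5.78
tcp_pos: [0.4625, 0.0867, 0.0218]
tcp_rot: [[-0.096, 0.995, -0.001], [0.995, 0.096, -0.0], [0.0, -0.001, -1.0]]
force: [0.3, 0.1, -0.5]
width: 0.857
finger_force: 0.0
time: 6.4
tcp_pos: [0.4618, 0.0865, 0.0224]
tcp_rot: [[-0.097, 0.995, -0.003], [0.995, 0.097, -0.0], [-0.0, -0.003, -1.0]]
force: [-5.2, -1.2, 5.3]
width: 0.668
finger_force: 30.0
```

```bash
python3 -m crank '[{"translation":[0,0,0],"delta_rot":[0,0,0],"gripper":7.5},{"translation":[0,0,0],"delta_rot":[0,0,0],"gripper":7.5},{"translation":[0,-0.1,0.4],"delta_rot":[0,0,0],"gripper":7.5},{"translation":[0,-0.1,0.7],"delta_rot":[0,0,0],"gripper":7.5}, {"translation":[0,-0.1,0.7],"delta_rot":[0,0,0],"gripper":7.5}]'; python3 -m crank '[{"translation":[0,0,0],"delta_rot":[0,0,0],"gripper":4.5},{"translation":[0,0,0],"delta_rot":[0,0,0],"gripper":4.5},{"translation":[0,0,0],"delta_rot":[0,0,0],"gripper":4.5},{"translation":[0,0,0],"delta_rot":[0,0,0],"gripper":4.5},{"translation":[0,0,0],"delta_rot":[0,0,0],"gripper":4.5}]' 30
```

```text
time: 7.02
tcp_pos: [0.4617, 0.0866, 0.0149]
tcp_rot: [[-0.096, 0.995, -0.001], [0.995, 0.096, 0.0], [0.0, -0.001, -1.0]]
force: [0.0, 0.6, -0.6]
width: 0.859
finger_force: 0.0
time: 7.65
tcp_pos: [0.4618, 0.0865, 0.0155]
tcp_rot: [[-0.097, 0.995, -0.0], [0.995, 0.097, -0.0], [-0.0, -0.0, -1.0]]
force: [-3.2, -1.0, 3.7]
width: 0.679
finger_force: 30.0
```

```bash
python3 -m crank '[{"translation":[0,0,-1],"delta_rot":[0,0,0],"gripper":4.5},{"translation":[0,0,-3],"delta_rot":[0,0,0],"gripper":4.5},{"translation":[0,0,-4.9],"delta_rot":[0,0,0],"gripper":4.5},{"translation":[-3,2,-4.9],"delta_rot":[0,0,4],"gripper":4.5},{"translation":[-6,4,-4.9],"delta_rot":[0,0,8.5],"gripper":4.5},{"translation":[-8.7,5.4,-4.9],"delta_rot":[0,0,8.5],"gripper":4.5},{"translation":[-8.7,5.4,-4.9],"delta_rot":[0,0,8.5],"gripper":4.5},{"translation":[-8.7,5.4,-4.9],"delta_rot":[0,0,8.5],"gripper":4.5}]'
cat > look.py <<'E'
import sys
from h import *
np.set_printoptions(precision=4,suppress=True,linewidth=140)
s=bot.read_state();T=s['tcp_pos'];print(s['time'],T,'F',s['force'],'w',s['width']*87,s['finger_force'])
for n in ["side","scene"]:
    p,d=optics.grab_frame(n);np.savez("last_%s.npz"%n,p=p,d=d);X=cloud(d,optics.camera_model(n)).reshape(-1,3);C=p.reshape(-1,3)
    q=X[(abs(X[:,0]-.52)<.02)&(X[:,2]>.101)&(X[:,2]<.14)&(abs(X[:,1]-T[1])<.014)]
    if len(q):print(n,'wheel top z',np.percentile(q[:,2],[50,90,97]),'y',np.percentile(q[q[:,2]>.115][:,1],[3,97]) if (q[:,2]>.115).any() else '')
    h=cv2.cvtColor(p,cv2.COLOR_RGB2HSV).reshape(-1,3).astype(int)
    for nm,k in (('red',((h[:,0]<5)|(h[:,0]>174))&(h[:,1]>120)),('brass',(h[:,0]>14)&(h[:,0]<28)&(h[:,1]>90)),('blue',(h[:,0]>95)&(h[:,0]<125)&(h[:,1]>90))):
        r=X[k&(abs(X[:,0]-T[0])<.03)&(abs(X[:,2]-.095)<.035)&(abs(X[:,1]-T[1])<.03)]
        if len(r)>5:
            print(n,nm,len(r),'x',np.percentile(r[:,0],[2,50,98]),'y',np.median(r[:,1]),'z',np.percentile(r[:,2],[2,50,98]))
E
python3 look.py
```

```text
time: 8.65
tcp_pos: [0.5237, 0.0056, 0.0643]
tcp_rot: [[0.052, 0.999, -0.001], [0.999, -0.052, 0.001], [0.0, -0.001, -1.0]]
force: [0.0, 0.1, 0.2]
width: 0.678
finger_force: 30.0
8.65 [0.5237 0.0056 0.0643] F [0.0197 0.1232 0.2471] w 59.01210256915632 29.990574661642313
side wheel top z [0.1165 0.1236 0.1245] y [0.0005 0.0191]
side red 169 x [0.5039 0.5252 0.5451] y 0.01742792857456279 z [0.0738 0.0956 0.1166]
side brass 57 x [0.5129 0.5274 0.5343] y 0.012860153440006976 z [0.0838 0.0874 0.1024]
scene wheel top z [0.1182 0.1246 0.1253] y [-0.0041  0.0144]
scene red 63 x [0.4985 0.521  0.5407] y -0.0018928783598494304 z [0.0746 0.095  0.1161]
scene brass 31 x [0.5119 0.5283 0.5343] y 0.0006532072198362355 z [0.0839 0.0901 0.1047]
```

```bash
python3 -m crank '[{"translation":[-1.5,-0.1,0],"delta_rot":[0,0,0],"gripper":4.5},{"translation":[-2.7,-0.1,0],"delta_rot":[0,0,0],"gripper":4.5},{"translation":[-3.4,-0.1,0],"delta_rot":[0,0,0],"gripper":4.5},{"translation":[-4,-0.1,0],"delta_rot":[0,0,0],"gripper":4.5},{"translation":[-4.6,-0.1,0],"delta_rot":[0,0,0],"gripper":4.5},{"translation":[-4.6,-0.1,0],"delta_rot":[0,0,0],"gripper":4.5}]'; python3 look.py
```

```text
time: 9.5
tcp_pos: [0.5208, -0.0411, 0.0644]
tcp_rot: [[0.052, 0.999, 0.0], [0.999, -0.052, 0.0], [0.0, 0.0, -1.0]]
force: [0.0, -0.1, -1.4]
width: 0.677
finger_force: 30.0
9.5 [ 0.5208 -0.0411  0.0644] F [ 0.0339 -0.0799 -1.4314] w 58.92823014041794 29.99048949102871
side wheel top z [0.1167 0.1238 0.1244] y [-0.0471 -0.0277]
side red 158 x [0.4998 0.5198 0.5424] y -0.029408782563936885 z [0.0743 0.0957 0.1171]
side brass 50 x [0.5103 0.5242 0.5312] y -0.0332825043295306 z [0.0838 0.0872 0.1026]
scene wheel top z [0.1172 0.1238 0.1247] y [-0.0507 -0.0328]
scene red 57 x [0.4952 0.5159 0.5401] y -0.04794993483335819 z [0.0735 0.1011 0.1147]
scene brass 8 x [0.5089 0.52   0.528 ] y -0.046206141722748555 z [0.0831 0.0909 0.1001]
```

```bash
python3 -m crank '[{"translation":[-0.5,0,0],"delta_rot":[0,0,0],"gripper":4.5},{"translation":[-0.9,0,0],"delta_rot":[0,0,0],"gripper":4.5},{"translation":[-1.2,0,0],"delta_rot":[0,0,0],"gripper":4.5},{"translation":[-1.2,0,0],"delta_rot":[0,0,0],"gripper":4.5}]';python3 -m crank '[{"translation":[-0.2,0,0],"delta_rot":[0,0,0],"gripper":4.5},{"translation":[-0.4,0,0],"delta_rot":[0,0,0],"gripper":4.5},{"translation":[-0.6,0,0],"delta_rot":[0,0,0],"gripper":4.5},{"translation":[-0.6,0,0],"delta_rot":[0,0,0],"gripper":4.5}]'
```

```text
time: 10.1
tcp_pos: [0.5202, -0.0529, 0.0644]
tcp_rot: [[0.052, 0.999, 0.0], [0.999, -0.052, -0.0], [-0.0, 0.0, -1.0]]
force: [0.7, -0.4, -1.6]
width: 0.679
finger_force: 30.0
time: 10.6
tcp_pos: [0.5199, -0.0588, 0.0644]
tcp_rot: [[0.052, 0.999, 0.0], [0.999, -0.052, -0.0], [-0.0, 0.0, -1.0]]
force: [0.2, -0.2, -1.8]
width: 0.676
finger_force: 30.0
```

```bash
python3 -m crank '[{"translation":[-0.3,0,0],"delta_rot":[0,0,0],"gripper":4.5},{"translation":[-0.6,0,0],"delta_rot":[0,0,0],"gripper":4.5},{"translation":[-0.9,0,0],"delta_rot":[0,0,0],"gripper":4.5},{"translation":[-1.2,0,0],"delta_rot":[0,0,0],"gripper":4.5},{"translation":[-1.2,0,0],"delta_rot":[0,0,0],"gripper":4.5}]';python3 -m crank '[{"translation":[-0.2,0,0],"delta_rot":[0,0,0],"gripper":4.5},{"translation":[-0.4,0,0],"delta_rot":[0,0,0],"gripper":4.5},{"translation":[-0.6,0,0],"delta_rot":[0,0,0],"gripper":4.5},{"translation":[-0.8,0,0],"delta_rot":[0,0,0],"gripper":4.5},{"translation":[-0.8,0,0],"delta_rot":[0,0,0],"gripper":4.5}]'
```

```text
time: 11.22
tcp_pos: [0.5193, -0.0709, 0.0644]
tcp_rot: [[0.052, 0.999, 0.0], [0.999, -0.052, -0.0], [-0.0, 0.0, -1.0]]
force: [0.0, 0.2, -1.5]
width: 0.682
finger_force: 30.0
time: 11.85
tcp_pos: [0.5189, -0.0788, 0.0644]
tcp_rot: [[0.052, 0.999, 0.0], [0.999, -0.052, -0.0], [-0.0, 0.0, -1.0]]
force: [0.6, 0.2, -2.0]
width: 0.68
finger_force: 30.0
```

Clean so far. Now I'll feel for the flange in small steps.

```bash
for i in 1 2 3; do python3 -m crank '[{"translation":[-0.1,0,0],"delta_rot":[0,0,0],"gripper":4.5},{"translation":[-0.2,0,0],"delta_rot":[0,0,0],"gripper":4.5},{"translation":[-0.2,0,0],"delta_rot":[0,0,0],"gripper":4.5}]' | egrep "pos|force"; done
```

```text
tcp_pos: [0.5187, -0.0807, 0.0644]
force: [-0.1, 0.1, -1.4]
finger_force: 30.0
tcp_pos: [0.5186, -0.0827, 0.0644]
force: [0.1, -0.0, -1.4]
finger_force: 30.0
tcp_pos: [0.5186, -0.0847, 0.0644]
force: [0.3, -0.0, -1.6]
finger_force: 30.0
```

```bash
for i in 1 2 ; do python3 -m crank '[{"translation":[-0.05,0,0],"delta_rot":[0,0,0],"gripper":4.5},{"translation":[-0.1,0,0],"delta_rot":[0,0,0],"gripper":4.5},{"translation":[-0.1,0,0],"delta_rot":[0,0,0],"gripper":4.5}]' | egrep "pos|force"; done
```

```text
tcp_pos: [0.5185, -0.0857, 0.0644]
force: [0.6, -0.6, -0.7]
finger_force: 30.0
tcp_pos: [0.5184, -0.0867, 0.0644]
force: [-0.5, 0.1, -2.0]
finger_force: 30.0
```

```bash
for i in 1 2 3; do python3 -m crank '[{"translation":[-0.05,0,0],"delta_rot":[0,0,0],"gripper":4.5},{"translation":[-0.1,0,0],"delta_rot":[0,0,0],"gripper":4.5},{"translation":[-0.1,0,0],"delta_rot":[0,0,0],"gripper":4.5}]' | egrep "pos|force"; done
```

```text
tcp_pos: [0.5183, -0.0877, 0.0644]
force: [-0.6, -0.1, -0.6]
finger_force: 30.0
tcp_pos: [0.5183, -0.0883, 0.0644]
force: [0.7, 2.5, -1.1]
finger_force: 30.0
tcp_pos: [0.5183, -0.0894, 0.0644]
force: [1.1, 4.4, -1.3]
finger_force: 30.0
```

```bash
python3 -m crank '[{"translation":[0.1,0,0],"delta_rot":[0,0,0],"gripper":4.5},{"translation":[0.1,0,0.12],"delta_rot":[0,0,0],"gripper":4.5},{"translation":[0.1,0,0.12],"delta_rot":[0,0,0],"gripper":7.5},{"translation":[0.1,0,0.12],"delta_rot":[0,0,0],"gripper":7.5},{"translation":[0.1,0,0.12],"delta_rot":[0,0,0],"gripper":7.5},{"translation":[0.1,0,0.12],"delta_rot":[0,0,0],"gripper":8}]'; python3 look.py
```

```text
time: 15.6
tcp_pos: [0.5184, -0.0888, 0.0632]
tcp_rot: [[0.052, 0.999, 0.0], [0.999, -0.052, -0.0], [-0.0, 0.0, -1.0]]
force: [0.0, 0.2, -0.4]
width: 0.893
finger_force: 0.0
15.6 [ 0.5184 -0.0888  0.0632] F [ 0.0055  0.2108 -0.3834] w 77.70224470306206 0.0
side wheel top z [0.1156 0.1218 0.1232] y [-0.0942 -0.0752]
side red 127 x [0.4964 0.515  0.5387] y -0.07555408343903838 z [0.073  0.0975 0.1146]
side brass 11 x [0.5083 0.5104 0.5115] y -0.0762011303671424 z [0.0853 0.0902 0.0988]
scene wheel top z [0.1154 0.1217 0.1231] y [-0.098  -0.0826]
```

```bash
python3 -m crank '[{"translation":[0,0,-4],"delta_rot":[0,0,0],"gripper":8.5},{"translation":[0,0,-7.5],"delta_rot":[0,0,0],"gripper":8.5},{"translation":[5.5,-1.5,-7.5],"delta_rot":[0,0,-4],"gripper":8.5},{"translation":[11,-3.5,-7.5],"delta_rot":[0,0,-8.5],"gripper":8.5},{"translation":[16.5,-5.4,-7],"delta_rot":[0,0,-8.5],"gripper":8.5},{"translation":[22.5,-7.4,-6],"delta_rot":[0,0,-8.5],"gripper":8.5},{"translation":[22.5,-7.4,-4],"delta_rot":[0,0,-8.5],"gripper":8.5},{"translation":[22.5,-7.4,-4],"delta_rot":[0,0,-8.5],"gripper":8.5}]'
```

```text
time: 16.7
tcp_pos: [0.4543, 0.1404, 0.1018]
tcp_rot: [[-0.099, 0.995, -0.003], [0.995, 0.099, -0.001], [-0.0, -0.003, -1.0]]
force: [0.5, -0.2, 0.3]
width: 0.978
finger_force: 0.0
```

```bash
python3 -m crank '[{"translation":[0,0,5],"delta_rot":[0,0,0],"gripper":8.5},{"translation":[0,0,8],"delta_rot":[0,0,0],"gripper":8},{"translation":[0,0,8.9],"delta_rot":[0,0,0],"gripper":7.5},{"translation":[0,0,8.9],"delta_rot":[0,0,0],"gripper":7.2},{"translation":[0,0,8.9],"delta_rot":[0,0,0],"gripper":7}]'; python3 -m crank '[{"translation":[0,0,0],"delta_rot":[0,0,0],"gripper":4.5},{"translation":[0,0,0],"delta_rot":[0,0,0],"gripper":4.5},{"translation":[0,0,0],"delta_rot":[0,0,0],"gripper":4.5},{"translation":[0,0,0],"delta_rot":[0,0,0],"gripper":4.5}]' 30
```

```text
time: 17.32
tcp_pos: [0.4577, 0.1398, 0.0159]
tcp_rot: [[-0.096, 0.995, 0.003], [0.995, 0.096, 0.0], [0.0, 0.003, -1.0]]
force: [0.1, -0.3, -0.2]
width: 0.82
finger_force: 0.0
time: 17.82
tcp_pos: [0.4567, 0.1399, 0.0151]
tcp_rot: [[-0.097, 0.995, 0.001], [0.995, 0.097, -0.0], [-0.0, 0.001, -1.0]]
force: [-1.2, -1.0, 6.6]
width: 0.683
finger_force: 30.0
```

```bash
python3 -m crank '[{"translation":[0,0,-2],"delta_rot":[0,0,0],"gripper":4.5},{"translation":[0,0,-4.9],"delta_rot":[0,0,0],"gripper":4.5},{"translation":[-4,1.5,-4.9],"delta_rot":[0,0,4],"gripper":4.5},{"translation":[-8,3,-4.9],"delta_rot":[0,0,8.5],"gripper":4.5},{"translation":[-12,4.5,-4.9],"delta_rot":[0,0,8.5],"gripper":4.5},{"translation":[-14.1,5.3,-4.9],"delta_rot":[0,0,8.5],"gripper":4.5},{"translation":[-14.1,5.3,-4.9],"delta_rot":[0,0,8.5],"gripper":4.5},{"translation":[-14.1,5.3,-4.9],"delta_rot":[0,0,8.5],"gripper":4.5}]'; python3 look.py
```

```text
time: 18.82
tcp_pos: [0.5216, 0.0056, 0.0627]
tcp_rot: [[0.051, 0.999, -0.001], [0.999, -0.051, 0.001], [0.001, -0.001, -1.0]]
force: [0.1, 0.7, -1.3]
width: 0.683
finger_force: 30.0
18.825 [0.5216 0.0056 0.0627] F [ 0.13    0.6871 -1.2974] w 59.44796861192231 29.99923522670997
side wheel top z [0.1161 0.1225 0.1233] y [-0.0011  0.0185]
side brass 55 x [0.5128 0.5253 0.5323] y 0.011855796137433821 z [0.0823 0.0863 0.1016]
side blue 87 x [0.5054 0.5212 0.5409] y 0.016625335600302157 z [0.0761 0.095  0.1123]
scene wheel top z [0.1173 0.1232 0.1243] y [-0.0042  0.0131]
scene brass 32 x [0.5061 0.5266 0.5329] y 0.0002084375215246252 z [0.0815 0.0884 0.1004]
scene blue 35 x [0.5008 0.5182 0.5356] y -0.002115618625296037 z [0.0748 0.0949 0.1131]
```

```bash
python3 -m crank '[{"translation":[-1.2,0.15,-0.13],"delta_rot":[0,0,0],"gripper":4.5},{"translation":[-2.6,0.15,-0.13],"delta_rot":[0,0,0],"gripper":4.5},{"translation":[-3.4,0.15,-0.13],"delta_rot":[0,0,0],"gripper":4.5},{"translation":[-4,0.15,-0.13],"delta_rot":[0,0,0],"gripper":4.5},{"translation":[-4.7,0.15,-0.13],"delta_rot":[0,0,0],"gripper":4.5},{"translation":[-4.7,0.15,-0.13],"delta_rot":[0,0,0],"gripper":4.5}]'; python3 look.py
```

```text
time: 19.68
tcp_pos: [0.5215, -0.0428, 0.0645]
tcp_rot: [[0.052, 0.999, 0.0], [0.999, -0.052, -0.0], [-0.0, 0.0, -1.0]]
force: [-0.3, -0.6, -2.4]
width: 0.68
finger_force: 30.0
19.675 [ 0.5215 -0.0428  0.0645] F [-0.3211 -0.5581 -2.4036] w 59.179743071531334 29.99915026803137
side wheel top z [0.1166 0.1241 0.1251] y [-0.0478 -0.0295]
side brass 45 x [0.5128 0.5256 0.5334] y -0.038273490470215825 z [0.085  0.089  0.1023]
side blue 71 x [0.5049 0.5244 0.5402] y -0.031896559551038504 z [0.0785 0.0974 0.1142]
scene wheel top z [0.1185 0.1247 0.1262] y [-0.0531 -0.0359]
scene brass 9 x [0.5129 0.5278 0.5312] y -0.04822929250148488 z [0.0833 0.0938 0.1007]
scene blue 35 x [0.5011 0.5143 0.5375] y -0.050806432921735714 z [0.0777 0.099  0.1159]
```

```bash
python3 -m crank '[{"translation":[-0.4,-0.07,0.05],"delta_rot":[0,0,0],"gripper":4.5},{"translation":[-0.8,-0.07,0.05],"delta_rot":[0,0,0],"gripper":4.5},{"translation":[-1.1,-0.07,0.05],"delta_rot":[0,0,0],"gripper":4.5},{"translation":[-1.4,-0.07,0.05],"delta_rot":[0,0,0],"gripper":4.5},{"translation":[-1.7,-0.07,0.05],"delta_rot":[0,0,0],"gripper":4.5},{"translation":[-1.7,-0.07,0.05],"delta_rot":[0,0,0],"gripper":4.5}]'; for i in 1 2 ; do python3 -m crank '[{"translation":[-0.1,0,0],"delta_rot":[0,0,0],"gripper":4.5},{"translation":[-0.2,0,0],"delta_rot":[0,0,0],"gripper":4.5},{"translation":[-0.2,0,0],"delta_rot":[0,0,0],"gripper":4.5}]' | egrep "pos|force"; done
```

```text
time: 20.52
tcp_pos: [0.5199, -0.0595, 0.064]
tcp_rot: [[0.052, 0.999, 0.0], [0.999, -0.052, -0.0], [-0.0, 0.0, -1.0]]
force: [0.3, 0.4, -1.3]
width: 0.679
finger_force: 30.0
tcp_pos: [0.5198, -0.0613, 0.064]
force: [-0.2, 0.2, -0.9]
finger_force: 30.0
tcp_pos: [0.5197, -0.0634, 0.064]
force: [0.3, -0.0, -1.1]
finger_force: 30.0
```

```bash
for i in 1 2 3; do python3 -m crank '[{"translation":[-0.05,0,0],"delta_rot":[0,0,0],"gripper":4.5},{"translation":[-0.1,0,0],"delta_rot":[0,0,0],"gripper":4.5},{"translation":[-0.15,0,0],"delta_rot":[0,0,0],"gripper":4.5},{"translation":[-0.15,0,0],"delta_rot":[0,0,0],"gripper":4.5}]' | egrep "pos|force"; done
```

```text
tcp_pos: [0.5196, -0.0648, 0.064]
force: [-0.1, 0.5, -1.1]
finger_force: 30.0
tcp_pos: [0.5195, -0.0663, 0.064]
force: [-0.0, 0.0, -2.1]
finger_force: 30.0
tcp_pos: [0.5195, -0.0674, 0.064]
force: [1.4, 3.5, -1.7]
finger_force: 30.3
```

```bash
python3 -m crank '[{"translation":[0.1,0,0],"delta_rot":[0,0,0],"gripper":4.5},{"translation":[0.1,0,0.12],"delta_rot":[0,0,0],"gripper":4.5},{"translation":[0.1,0,0.12],"delta_rot":[0,0,0],"gripper":7.5},{"translation":[0.1,0,0.12],"delta_rot":[0,0,0],"gripper":7.5},{"translation":[0.1,0,0.12],"delta_rot":[0,0,0],"gripper":7.5},{"translation":[0.1,0,0.12],"delta_rot":[0,0,0],"gripper":8}]'; python3 look.py
```

```text
time: 23.52
tcp_pos: [0.5195, -0.067, 0.0628]
tcp_rot: [[0.052, 0.999, 0.0], [0.999, -0.052, -0.0], [-0.0, 0.0, -1.0]]
force: [-0.2, -1.2, -0.5]
width: 0.896
finger_force: 0.0
23.525 [ 0.5195 -0.067   0.0628] F [-0.2387 -1.1985 -0.492 ] w 77.97099420348076 0.0
side wheel top z [0.1162 0.1219 0.1225] y [-0.0805 -0.0542]
side brass 24 x [0.5085 0.5136 0.5294] y -0.05665757594106116 z [0.0828 0.0914 0.0981]
side blue 73 x [0.5015 0.5199 0.5363] y -0.054712923797886476 z [0.0761 0.0929 0.1105]
scene wheel top z [0.1205 0.1233 0.1239] y [-0.0806 -0.059 ]
```

```bash
python3 -m crank '[{"translation":[0,0,-4],"delta_rot":[0,0,0],"gripper":8.5},{"translation":[0,0,-7.5],"delta_rot":[0,0,0],"gripper":8.5},{"translation":[5.5,-1.5,-7.5],"delta_rot":[0,0,-4],"gripper":8.5},{"translation":[11,-3.5,-7.5],"delta_rot":[0,0,-8.5],"gripper":8.5},{"translation":[16.5,-5.4,-7],"delta_rot":[0,0,-8.5],"gripper":8.5},{"translation":[22.5,-7.3,-6],"delta_rot":[0,0,-8.5],"gripper":8.5},{"translation":[26.3,-8.2,-4],"delta_rot":[0,0,-8.5],"gripper":8.5},{"translation":[26.3,-8.2,-3],"delta_rot":[0,0,-8.5],"gripper":8}]'; python3 -m crank '[{"translation":[0,0,0],"delta_rot":[0,0,0],"gripper":7.5},{"translation":[0,0,0],"delta_rot":[0,0,0],"gripper":7.5}]';python3 look.py | head -1
```

```text
time: 24.62
tcp_pos: [0.4497, 0.2023, 0.0918]
tcp_rot: [[-0.101, 0.995, -0.001], [0.995, 0.101, 0.0], [0.0, -0.001, -1.0]]
force: [-0.7, 0.5, -0.1]
width: 0.943
finger_force: 0.0
time: 24.88
tcp_pos: [0.452, 0.1991, 0.0934]
tcp_rot: [[-0.095, 0.995, 0.001], [0.995, 0.095, -0.0], [-0.0, 0.001, -1.0]]
force: [0.9, -0.5, 0.2]
width: 0.871
finger_force: 0.0
24.875 [0.452  0.1991 0.0934] F [ 0.9224 -0.5212  0.1741] w 75.73901303414767 0.0
```

```bash
python3 -m crank '[{"translation":[0.1,-0.05,5],"delta_rot":[0,0,0],"gripper":7},{"translation":[0.1,-0.05,7.3],"delta_rot":[0,0,0],"gripper":7},{"translation":[0.1,-0.05,7.8],"delta_rot":[0,0,0],"gripper":7},{"translation":[0.1,-0.05,8.2],"delta_rot":[0,0,0],"gripper":6.6},{"translation":[0.1,-0.05,8.5],"delta_rot":[0,0,0],"gripper":6.6},{"translation":[0.1,-0.05,8.5],"delta_rot":[0,0,0],"gripper":6.6}]'
```

```text
time: 25.72
tcp_pos: [0.4512, 0.2012, 0.0085]
tcp_rot: [[-0.096, 0.995, 0.001], [0.995, 0.096, 0.0], [0.0, 0.001, -1.0]]
force: [0.9, 0.1, 0.3]
width: 0.763
finger_force: 0.0
```

```bash
python3 -m crank '[{"translation":[0,0,0],"delta_rot":[0,0,0],"gripper":3.5},{"translation":[0,0,0],"delta_rot":[0,0,0],"gripper":3.5},{"translation":[0,0,0],"delta_rot":[0,0,0],"gripper":3.5},{"translation":[0,0,0],"delta_rot":[0,0,0],"gripper":3.5}]' 40
```

```text
time: 26.22
tcp_pos: [0.4508, 0.2011, 0.008]
tcp_rot: [[-0.097, 0.995, 0.0], [0.995, 0.097, 0.0], [0.0, 0.0, -1.0]]
force: [-0.0, -0.3, 1.3]
width: 0.562
finger_force: 40.0
```

```bash
python3 -m crank '[{"translation":[0,0,-2],"delta_rot":[0,0,0],"gripper":3.5},{"translation":[0,0,-5.4],"delta_rot":[0,0,0],"gripper":3.5},{"translation":[-5,1.5,-5.4],"delta_rot":[0,0,4],"gripper":3.5},{"translation":[-10,3,-5.4],"delta_rot":[0,0,8.5],"gripper":3.5},{"translation":[-15,4.5,-5.4],"delta_rot":[0,0,8.5],"gripper":3.5},{"translation":[-18.5,5.2,-5.4],"delta_rot":[0,0,8.5],"gripper":3.5},{"translation":[-20.2,5.2,-5.4],"delta_rot":[0,0,8.5],"gripper":3.5},{"translation":[-20.2,5.2,-5.4],"delta_rot":[0,0,8.5],"gripper":3.5}]'; python3 -m crank '[{"translation":[0,0,0],"delta_rot":[0,0,0],"gripper":3.5},{"translation":[0,0,0],"delta_rot":[0,0,0],"gripper":3.5}]';python3 look.py
python3 - <<'E'
from h import *
f=np.load("last_side.npz")['p'];g=np.load("last_scene.npz")['p']
A=cv2.resize(f[150:270,260:400],(500,428),interpolation=cv2.INTER_CUBIC);B=cv2.resize(g[170:270,270:340],(300,428),interpolation=cv2.INTER_CUBIC)
cv2.imwrite("pics/k1.png",np.hstack([A,B])[:,:,::-1])
X=cloud(np.load("last_side.npz")['d'],optics.camera_model("side")).reshape(-1,3);h=cv2.cvtColor(f,cv2.COLOR_RGB2HSV).reshape(-1,3)
k=(h[:,0]>4)&(h[:,0]<18)&(h[:,1]>170)&(h[:,2]>100)&(abs(X[:,0]-.52)<.04)&(abs(X[:,1]-.02)<.04)&(X[:,2]>.06)
q=X[k];print('orange',k.sum(),np.percentile(q,[3,50,97],axis=0))
E
```

```text
time: 27.22
tcp_pos: [0.5214, 0.0046, 0.0615]
tcp_rot: [[0.053, 0.999, -0.001], [0.999, -0.053, 0.0], [0.0, -0.001, -1.0]]
force: [0.1, -0.3, -0.4]
width: 0.566
finger_force: 40.0
time: 27.48
tcp_pos: [0.5215, 0.0063, 0.0617]
tcp_rot: [[0.05, 0.999, -0.0], [0.999, -0.05, 0.0], [0.0, -0.0, -1.0]]
force: [0.6, 0.4, -1.0]
width: 0.558
finger_force: 40.0
27.475 [0.5215 0.0063 0.0617] F [ 0.6469  0.4294 -1.0182] w 48.54344126740119 39.99954389772029
side wheel top z [0.1156 0.1181 0.1191] y [-0.007  0.019]
side blue 6 x [0.4955 0.5015 0.5295] y -0.0005647639097030013 z [0.1085 0.1178 0.1251]
scene wheel top z [0.116  0.1188 0.1193] y [-0.0075  0.0159]
orange 173 [[0.50768829 0.02066323 0.07992478]
 [0.52248052 0.02321448 0.09509343]
 [0.53576209 0.02545322 0.11002751]]
```

View pics/k1.png

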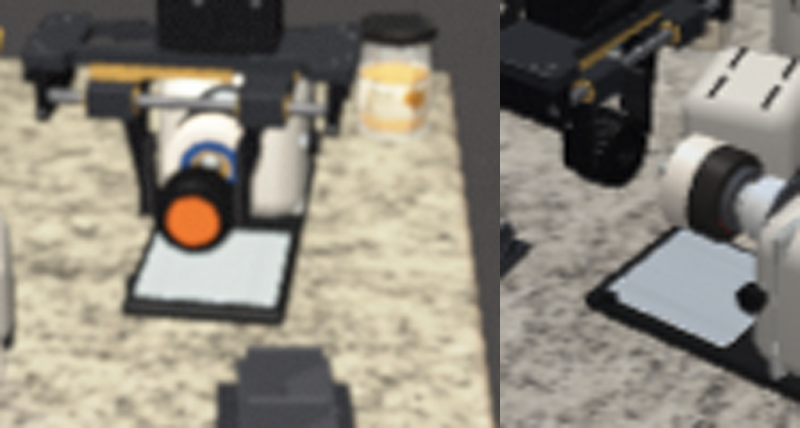

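The knob sits level in the fingers with its orange disc centred at (192,222), and the two wheels are on the spindle behind it: dark next to the machine, white outside (right half, (690,185) and (728,190)). Advancing gently.

```bash
python3 -m crank '[{"translation":[-1,0.05,0],"delta_rot":[0,0,0],"gripper":3.5},{"translation":[-1.8,0.05,0],"delta_rot":[0,0,0],"gripper":3.5},{"translation":[-2.3,0.05,0],"delta_rot":[0,0,0],"gripper":3.5},{"translation":[-2.6,0.05,0],"delta_rot":[0,0,0],"gripper":3.5},{"translation":[-2.6,0.05,0],"delta_rot":[0,0,0],"gripper":3.5}]' 50;python3 -m crank '[{"translation":[-0.2,0,0],"delta_rot":[0,0,0],"gripper":3.5},{"translation":[-0.4,0,0],"delta_rot":[0,0,0],"gripper":3.5},{"translation":[-0.4,0,0],"delta_rot":[0,0,0],"gripper":3.5}]' | egrep "pos|force";python3 -m crank '[{"translation":[-0.2,0,0],"delta_rot":[0,0,0],"gripper":3.5},{"translation":[-0.4,0,0],"delta_rot":[0,0,0],"gripper":3.5},{"translation":[-0.4,0,0],"delta_rot":[0,0,0],"gripper":3.5}]' | egrep "pos|force"
```

```text
time: 28.2
tcp_pos: [0.521, -0.0213, 0.0618]
tcp_rot: [[0.052, 0.999, 0.0], [0.999, -0.052, 0.0], [0.0, -0.0, -1.0]]
force: [-0.3, 0.7, -0.4]
width: 0.559
finger_force: 50.0
tcp_pos: [0.5208, -0.025, 0.0618]
force: [0.0, 0.2, -1.6]
finger_force: 50.0
tcp_pos: [0.5206, -0.0291, 0.0618]
force: [-1.0, 0.1, -1.1]
finger_force: 50.0
```

```bash
for i in 1 2 3 ; do python3 -m crank '[{"translation":[-0.1,0,0],"delta_rot":[0,0,0],"gripper":3.5},{"translation":[-0.2,0,0],"delta_rot":[0,0,0],"gripper":3.5},{"translation":[-0.2,0,0],"delta_rot":[0,0,0],"gripper":3.5}]' | egrep "pos|^force"; done
```

```text
tcp_pos: [0.5205, -0.031, 0.0618]
force: [-0.4, -0.7, -0.9]
tcp_pos: [0.5204, -0.033, 0.0618]
force: [0.8, -0.8, -1.4]
tcp_pos: [0.5204, -0.035, 0.0619]
force: [0.3, 0.6, -0.8]
```

```bash
for i in 1 2 3 4; do python3 -m crank '[{"translation":[-0.05,0,0],"delta_rot":[0,0,0],"gripper":3.5},{"translation":[-0.1,0,0],"delta_rot":[0,0,0],"gripper":3.5},{"translation":[-0.1,0,0],"delta_rot":[0,0,0],"gripper":3.5}]' | egrep "pos|^force"; done
```

```text
tcp_pos: [0.5203, -0.0356, 0.0618]
force: [-0.2, 3.3, 0.7]
tcp_pos: [0.52, -0.0368, 0.0617]
force: [0.4, 3.6, 0.7]
tcp_pos: [0.5201, -0.0382, 0.0618]
force: [-1.4, 3.2, -0.7]
tcp_pos: [0.5201, -0.0395, 0.0619]
force: [-1.6, 0.4, -1.2]
```

```bash
for i in 1 2 3 4; do python3 -m crank '[{"translation":[-0.05,0,0],"delta_rot":[0,0,0],"gripper":3.5},{"translation":[-0.1,0,0],"delta_rot":[0,0,0],"gripper":3.5},{"translation":[-0.1,0,0],"delta_rot":[0,0,0],"gripper":3.5}]' | egrep "pos|^force"; done
```

```text
tcp_pos: [0.5201, -0.04, 0.0618]
force: [0.9, 1.1, -0.8]
tcp_pos: [0.5199, -0.0408, 0.0618]
force: [-1.5, 2.3, -0.1]
tcp_pos: [0.5199, -0.0422, 0.0618]
force: [-0.9, 2.6, 0.6]
tcp_pos: [0.5199, -0.0428, 0.0618]
force: [-0.1, 5.1, 0.7]
```

```bash
for i in 1 2 3; do python3 -m crank '[{"translation":[-0.05,0,0],"delta_rot":[0,0,0],"gripper":3.5},{"translation":[-0.05,0,0],"delta_rot":[0,0,0],"gripper":3.5},{"translation":[-0.05,0,0],"delta_rot":[0,0,0],"gripper":3.5}]' | egrep "pos|^force"; done
```

```text
tcp_pos: [0.5199, -0.043, 0.0618]
force: [-0.3, 5.7, 0.5]
tcp_pos: [0.5198, -0.0432, 0.0618]
force: [-0.5, 6.4, 0.2]
tcp_pos: [0.5198, -0.0433, 0.0618]
force: [-0.2, 7.6, 1.6]
```

```bash
for i in 1 2; do python3 -m crank '[{"translation":[-0.05,0,0],"delta_rot":[0,0,0],"gripper":3.5},{"translation":[-0.05,0,0],"delta_rot":[0,0,0],"gripper":3.5},{"translation":[-0.05,0,0],"delta_rot":[0,0,0],"gripper":3.5}]' | egrep "pos|^force"; done
```

```text
tcp_pos: [0.5198, -0.0433, 0.0618]
force: [0.4, 8.9, 1.2]
tcp_pos: [0.5198, -0.0434, 0.0618]
force: [0.7, 10.8, 2.5]
```

```bash
for i in 1 2; do python3 -m crank '[{"translation":[0.1,0,0],"delta_rot":[0,0,0],"gripper":3.5},{"translation":[0.1,0,0],"delta_rot":[0,0,0],"gripper":3.5}]' | egrep "pos|^force"; done; for i in 1 2 3; do python3 -m crank '[{"translation":[0.05,0,0],"delta_rot":[0,0,0],"gripper":3.5},{"translation":[0.05,0,0],"delta_rot":[0,0,0],"gripper":3.5}]' | egrep "pos|^force";done
```

```text
tcp_pos: [0.5198, -0.0433, 0.0618]
force: [0.3, 7.1, 1.0]
tcp_pos: [0.5199, -0.0431, 0.0618]
force: [0.2, 5.6, 0.3]
tcp_pos: [0.52, -0.043, 0.0618]
force: [-0.4, 3.4, 0.5]
tcp_pos: [0.52, -0.0428, 0.0619]
force: [-0.7, 1.4, 0.1]
tcp_pos: [0.5201, -0.0424, 0.0619]
force: [-0.8, 0.3, -0.5]
```

It's locked: zero force at −0.0424, where the flange spring alone would still push about 4 N. Releasing and checking.

```bash
python3 -m crank '[{"translation":[0,0,0],"delta_rot":[0,0,0],"gripper":6},{"translation":[0,0,0],"delta_rot":[0,0,0],"gripper":7},{"translation":[0,0,0],"delta_rot":[0,0,0],"gripper":7},{"translation":[0,0,0],"delta_rot":[0,0,0],"gripper":7},{"translation":[0,0,-3],"delta_rot":[0,0,0],"gripper":7},{"translation":[0,0,-8],"delta_rot":[0,0,0],"gripper":7},{"translation":[0,0,-13],"delta_rot":[0,0,0],"gripper":7},{"translation":[-7.5,0,-18],"delta_rot":[0,0,0],"gripper":7}]'; python3 -m crank '[{"translation":[-3,0,0],"delta_rot":[0,0,0],"gripper":7},{"translation":[-3,0,0],"delta_rot":[0,0,0],"gripper":7}]'
python3 - <<'E'
from h import *
np.set_printoptions(precision=4,suppress=True)
for n in ["side","wrist"]:
    m=optics.camera_model(n);p,d=optics.grab_frame(n);X=cloud(d,m)
    if n=="wrist": cv2.imwrite("pics/end.png",cv2.resize(p[40:260,200:460],None,fx=2.5,fy=2.5)[:,:,::-1])
    Y=X[(abs(X[...,0]-.519)<.03)&(X[...,2]>.113)&(X[...,1]>-.13)&(X[...,1]<0)]
    for y0 in np.arange(-.112,-.016,.004):
        s=Y[(Y[:,1]>y0)&(Y[:,1]<=y0+.004)]
        if len(s): print(n,'%.3f'%y0,len(s),'ztop %.4f xmid %.4f'%(np.percentile(s[:,2],96),(s[:,0].min()+s[:,0].max())/2))
    h=cv2.cvtColor(p,cv2.COLOR_RGB2HSV);k=(h[...,0]>4)&(h[...,0]<18)&(h[...,1]>170)&(h[...,2]>100)&(abs(X[...,0]-.52)<.04)&(abs(X[...,1]+.02)<.04)&(X[...,2]>.06)
    if k.sum()>5:print('orange',k.sum(),np.median(X[k],0))
E
```

```text
time: 37.2
tcp_pos: [0.5184, -0.0922, 0.2294]
tcp_rot: [[0.047, 0.999, 0.003], [0.999, -0.047, -0.0], [0.0, 0.003, -1.0]]
force: [1.6, -1.3, -0.3]
width: 0.803
finger_force: 0.0
time: 37.45
tcp_pos: [0.5157, -0.1256, 0.227]
tcp_rot: [[0.054, 0.999, 0.001], [0.999, -0.054, -0.001], [-0.001, 0.001, -1.0]]
force: [0.6, 0.2, 0.3]
width: 0.8
finger_force: 0.0
side -0.112 20 ztop 0.4890 xmid 0.5188
side -0.108 140 ztop 0.4856 xmid 0.5193
side -0.104 460 ztop 0.4783 xmid 0.5187
side -0.100 398 ztop 0.4987 xmid 0.5188
side -0.096 375 ztop 0.5004 xmid 0.5191
side -0.092 478 ztop 0.5019 xmid 0.5131
side -0.088 281 ztop 0.5000 xmid 0.5132
side -0.084 19 ztop 0.4783 xmid 0.5146
side -0.080 14 ztop 0.1223 xmid 0.5177
side -0.076 8 ztop 0.1226 xmid 0.5173
side -0.072 15 ztop 0.1224 xmid 0.5192
side -0.068 9 ztop 0.1214 xmid 0.5177
side -0.064 21 ztop 0.1225 xmid 0.5184
side -0.060 33 ztop 0.1227 xmid 0.5169
side -0.056 15 ztop 0.1208 xmid 0.5154
side -0.052 10 ztop 0.1185 xmid 0.5171
side -0.048 10 ztop 0.1186 xmid 0.5212
side -0.044 9 ztop 0.1193 xmid 0.5198
side -0.040 10 ztop 0.1186 xmid 0.5183
[... 399 characters left out ...]
190
wrist -0.092 1358 ztop 0.3432 xmid 0.5150
wrist -0.088 213 ztop 0.1235 xmid 0.5188
wrist -0.084 227 ztop 0.1235 xmid 0.5189
wrist -0.080 219 ztop 0.1232 xmid 0.5195
wrist -0.076 229 ztop 0.1232 xmid 0.5207
wrist -0.072 227 ztop 0.1235 xmid 0.5204
wrist -0.068 230 ztop 0.1235 xmid 0.5210
wrist -0.064 233 ztop 0.1235 xmid 0.5208
wrist -0.060 167 ztop 0.1226 xmid 0.5174
wrist -0.056 160 ztop 0.1195 xmid 0.5217
wrist -0.052 169 ztop 0.1196 xmid 0.5223
wrist -0.048 171 ztop 0.1196 xmid 0.5221
wrist -0.044 173 ztop 0.1195 xmid 0.5222
wrist -0.040 178 ztop 0.1195 xmid 0.5225
wrist -0.036 177 ztop 0.1197 xmid 0.5227
wrist -0.032 146 ztop 0.1192 xmid 0.5228
wrist -0.028 37 ztop 0.1158 xmid 0.5217
```

View pics/end.png

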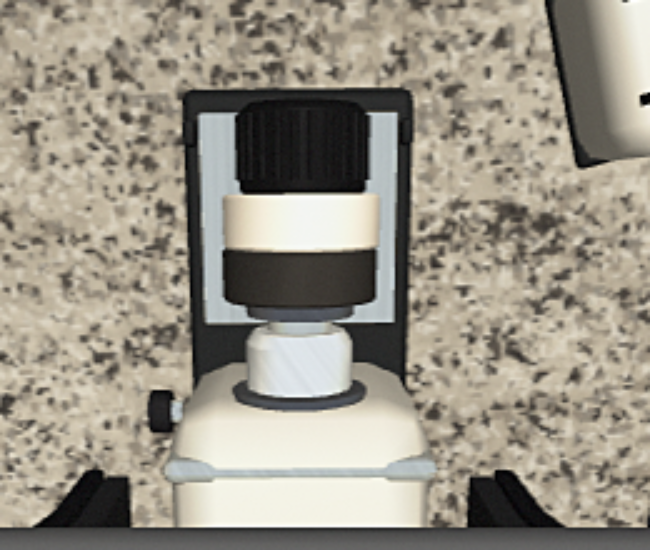

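The stack is tight with no gaps: dark wheel (300,278), white wheel (300,222), knob (302,145), and the fingers are clear of everything. Handing in.

```bash
python3 -c "
from bench import bot
print(bot.finish_job())"
```

```text
the job is handed in; nothing more can be done
None
```

The coarse wheel and then the fine wheel are on the spindle with the knob locked on, and the job was handed in at about 37.5 s; I saw no verdict, but the knob held with no push and the last picture shows the stack tight.

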